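# Stack a board for drying on stickers over a moisture sample, and weight it down

### The job

Stack the light board to dry on the base plank: lay one sticker across the plank on each of its two pencil lines, and the thin sample block flat in the middle of the plank between them; then lay the light board flat on the two stickers, centred over the plank and running the same way, and last of all stand the iron weight upright on the middle of the board. Set the board and the weight down, do not drop them, and leave the glass jar and the round offcut standing where they are.

Things in the scene. Friction and masses are not known exactly. Their poses are not given: they have to be found in the camera images.
- base: Base plank, medium-brown wood, 240 long x 100 wide x 20 high (all sizes here in mm), fixed to the bench, long way roughly left to right of the robot. Origin at the centre of its underside; x across its width, y along its length, z up; its top is 20 above the origin. Two thin dark pencil lines run across its top at y = +80 and y = -80 (the places of the stickers); looks the same turned half round.
- sticker_a: Sticker (spacer batten), light wood, 90 long x 24 wide x 20 high, loose, flat on the bench. Origin at the centre of its underside; y along its length, x across it, z up. The same as sticker_b: either may go on either pencil line. In place its length lies along the plank's x.
- sticker_b: Sticker, the same as sticker_a in every way.
- sample: Moisture sample, a thin rectangular wooden block 56 long (y) x 40 wide (x) x 14 high, loose, flat on the bench; lower than the stickers, so the board clears it. Origin at the centre of its underside, z up. It may be turned to any yaw, top up, in the middle of the plank.
- board: Light-wood board with fine grain lines, 220 long (y) x 60 wide (x) x 18 thick, about 120 to 240 g, loose, flat on the bench. Origin at the centre of its underside, z up. It can be gripped across its width at the middle. In place its underside is 40 above the plank's underside, and either end may be at either side.
- weight: Dark cast-iron weight, about 640 to 860 g, loose, upright: round body 64 in diameter and 28 high, a neck 16 in diameter, and on top a round grip knob 28 in diameter from 44 to 60 above its underside. Origin at the centre of its underside, z up.
- jar: Glass screw jar with a steel cap, 56 in diameter x 75 high, loose bystander standing among the things; leave it. Origin at the centre of its underside.
- offcut: Round offcut of a branch, dark bark and pale top, 54 in diameter x 36 high, loose bystander; leave it. Origin at the centre of its underside.
Not all that is in view belongs to the job. Of the things that look like the sample, take the one that is farthest to the robot's left at the start.

How it is judged:
On the way, in this order (a step that is already met when the one before it is completed fails the run):
1. both stickers lie on their pencil lines and the sample lies between them ((((x of sticker_a in the frame of base between -0.013 and 0.013 m and y of sticker_a in the frame of base between 0.067 and 0.093 m and z of sticker_a in the frame of base between 0.016 and 0.024 m and angle between the y axis of sticker_a and the x axis of base, either way round below 0.2 rad) and (x of sticker_b in the frame of base between -0.013 and 0.013 m and y of sticker_b in the frame of base between -0.093 and -0.067 m and z of sticker_b in the frame of base between 0.016 and 0.024 m and angle between the y axis of sticker_b and the x axis of base, either way round below 0.2 rad)) or ((x of sticker_a in the frame of base between -0.013 and 0.013 m and y of sticker_a in the frame of base between -0.093 and -0.067 m and z of sticker_a in the frame of base between 0.016 and 0.024 m and angle between the y axis of sticker_a and the x axis of base, either way round below 0.2 rad) and (x of sticker_b in the frame of base between -0.013 and 0.013 m and y of sticker_b in the frame of base between 0.067 and 0.093 m and z of sticker_b in the frame of base between 0.016 and 0.024 m and angle between the y axis of sticker_b and the x axis of base, either way round below 0.2 rad))) and x of sample in the frame of base between -0.015 and 0.015 m and y of sample in the frame of base between -0.015 and 0.015 m and z of sample in the frame of base between 0.016 and 0.024 m), for 0.2 s.
2. the board lies on both stickers, over the plank (all of step 1 and x of board in the frame of base between -0.013 and 0.013 m and y of board in the frame of base between -0.013 and 0.013 m and z of board in the frame of base between 0.036 and 0.044 m and angle between the y axis of board and the y axis of base, either way round below 0.15 rad), for 0.2 s.
3. the weight stands on the middle of the board (all of step 2 and x of weight in the frame of board between -0.013 and 0.013 m and y of weight in the frame of board between -0.013 and 0.013 m and z of weight in the frame of board between 0.014 and 0.022 m and angle between weight's own z axis and vertical below 0.1 rad), for 0.2 s.
At the end, for the whole second after the job is handed in: Stickers on the pencil lines (within 13 mm each way, 0.2 rad), sample in the plank's middle (15 mm each way), board on the stickers (13 mm each way of the plank's middle, 4 mm in height, 0.15 rad), weight upright on the board's middle (13 mm each way); all at rest (all of step 3 and linear speed of each of sticker_a, sticker_b, sample, board, weight below 0.03 m/s); the robot touches nothing.
It fails at once if the weight was dropped (falling free faster than 0.6 m/s) (linear speed of weight above 0.6 m/s and contact force between the fingers and weight below 0.1 N).
It fails at once if the board was dropped (falling free faster than 0.6 m/s) (linear speed of board above 0.6 m/s and contact force between the fingers and board below 0.1 N).
It fails at once if the jar was moved by more than 20 mm or tipped (distance of jar from where it was at the start of the episode above 0.02 m or angle between jar's own z axis and vertical above 0.4 rad).
It fails at once if the offcut was moved by more than 20 mm or tipped (distance of offcut from where it was at the start of the episode above 0.02 m or angle between offcut's own z axis and vertical above 0.4 rad).
It also fails if it takes over 128 s, if anything falls off the work surface, if the arm or the gripper's body presses on something with over 40 N, if the wrist force passes 120 N, or if a joint passes its speed limit or range.

### The arm

A 7-joint arm with a two-finger parallel gripper is mounted at the origin on the work surface. World frame = base frame: x ahead of the robot, y to its left, z up, the work surface at z = 0. Lengths are in m, angles in rad, forces in N, time in s.
With the tool pointing down it reaches from about 0.425 to 0.825 m from the base axis. Payload 3.6 kg.
Tool frame: the origin (TCP) lies where the fingers leave the gripper's body, on its centre line; the fingertips stand 73 mm ahead of it and the grasp point (between the pads) lies 54 mm ahead of it; z points along the fingers, y is the line along which they close (so a half turn about z gives the same grasp; the last joint's range is limited). The gripper opens to 85 mm and grips with 20 to 120 N. Pads are 22 mm wide; open, the fingers measure 114 mm over their backs; the gripper's body (76 mm by 85 mm) begins 54 mm behind the grasp point. The pads swing forward as they close: fully open they stand 13 mm farther back than shut.
Start: joints at [-1.226, 0.615, -0.013, 1.423, 0.008, 1.103, -0.04], TCP at [0.236, 0.606, 0.304] pointing down, gripper open.
Joint ranges: [-3.12, 3.12], [-0.3, 2.06], [-1.34, 1.32], [0.26, 2.42], [-1.36, 4.5], [0.01, 1.98], [-2.84, 2.84]. Speed limits (rad/s): [2.79, 2.79, 3.14, 3.14, 3.14, 3.14, 3.14].

### API

Orientations are given as a unit quaternion [x, y, z, w].
In Python, from station import arm, snapshot, camera_info, ticket gives the robot as it stands. Calls block until the motion is done:
- arm.movep(position, orientation): joint-space move of the TCP to a pose.
- arm.line_to(position, velocity=0.15, ori=None): straight line of the TCP; ori=None keeps the orientation; velocity is the mean speed in m/s.
- arm.move_j(angles): joint-space move.
- arm.move_gripper(opening, effort=None): opening from 0.0 (shut) to 1.0 (fully open); effort is the grip in N (None keeps the last); returns when the fingers have stopped.
- arm.pause(seconds).
- arm.ik(position, orientation): joint angles nearest the present ones, or None.
- snapshot(name): name is "side" or "top" or "wrist"; returns the picture (420x560x3 uint8, blue, green, red); there is no depth.
- camera_info(name): a dict with "fx", "fy", "cx", "cy" (pixels), "R" (3x3) and "t" (3): a world point X has camera coordinates R X + t; the wrist camera has in their place "T_tool_cam" (4x4, takes a point from camera to tool coordinates, whose origin is the TCP and whose axes are the flange's). Camera axes: x right, y down, z forward; pixel columns grow to the right and rows downward; lengths in m; the calibration is good to about 2 mm. A picture is of the moment at which its call begins: read the wrist's pose just before it. camera_info takes no time and is no camera call.
A pose or a line that the arm cannot do raises arm.MotionError and nothing moves.
- ticket.finish_job(): hands the job in; it is judged then, once.
Readings, each from a call of its own:
- arm.read_time(): time.
- arm.read_joint_positions(): joint angles.
- arm.read_dq(): joint speeds.
- arm.read_effort(): joint torques, N m.
- arm.read_tool_pos(): TCP position.
- arm.read_eef_rot(): TCP orientation.
- arm.read_ft_force(): force on the tool from outside, world axes, zero at the start.
- arm.read_wrist_torque(): the same for the moment, N m.
- arm.read_opening(): opening from 0.0 (shut) to 1.0 (fully open).
- arm.read_finger_force(): force on a finger pad.
Only numpy, scipy, OpenCV 4.12 (cv2) and the standard library are available. Lean on these libraries where they do the work, as an engineer would, in place of code of your own. Each camera call takes 0.05 s, during which the arm holds its last target. There are 200 camera calls.

## Working session

There is one attempt and no reset: what is moved stays moved. The work goes in short steps, each a Python script; the robot and the scene stay as the last script left them, time stands still between calls to the robot, and variables do not carry over. Pictures are saved under pics/ and viewed, at most 14 in all, crops included, and the job is handed in when it is done.

```bash
ls; mkdir -p pics; python3 - <<'E'
from station import *
import cv2, numpy as np
for n in ("top","side"):
    cv2.imwrite(f"pics/{n}0.png",snapshot(n)); c=camera_info(n); print(n,c)
print(camera_info("wrist"),arm.read_eef_rot(),arm.read_tool_pos())
E
```

```text
pics
top {'fx': 477.3507750113381, 'fy': 477.3507750113381, 'cx': 278.8263383038532, 'cy': 212.91231883939605, 'R': array([[ 0.02268159, -0.99956167,  0.01902669],
       [-0.98997409, -0.02510989, -0.13899927],
       [ 0.1394161 , -0.01568321, -0.99010969]]), 't': array([-0.05789915,  0.43358506,  1.1920518 ])}
side {'fx': 380.43891962029164, 'fy': 380.43891962029164, 'cx': 280.45146441742867, 'cy': 208.66974825174987, 'R': array([[-0.99849381, -0.05091898, -0.0204294 ],
       [-0.01101977,  0.55090331, -0.83449632],
       [ 0.05374633, -0.83301429, -0.55063466]]), 't': array([0.44511064, 0.03966195, 0.86439818])}
{'fx': 377.2773498266543, 'fy': 377.2773498266543, 'cx': 278.72547663710196, 'cy': 210.83751445021838, 'T_tool_cam': array([[ 5.08052994e-04, -9.63340074e-01, -2.68282770e-01,
         6.73851514e-02],
       [ 9.99999773e-01,  3.70882625e-04,  5.61969685e-04,
         1.54134788e-04],
       [-4.41866500e-04, -2.68282994e-01,  9.63340044e-01,
        -6.90715459e-02],
       [ 0.00000000e+00,  0.00000000e+00,  0.00000000e+00,
         1.00000000e+00]])} [ 1.84770614e-01  9.82780951e-01 -1.17003135e-03 -2.30087297e-04] [0.23590023 0.60510945 0.3028256 ]
```

View pics/top0.png

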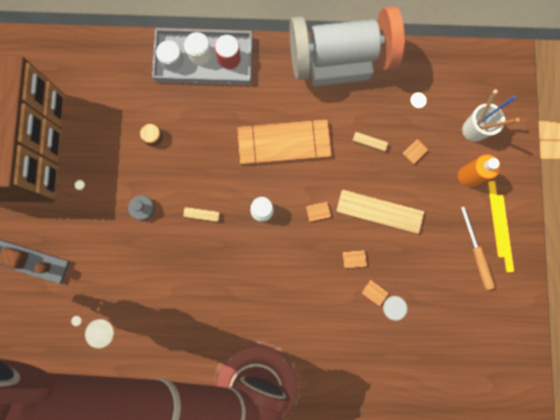

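View pics/side0.png

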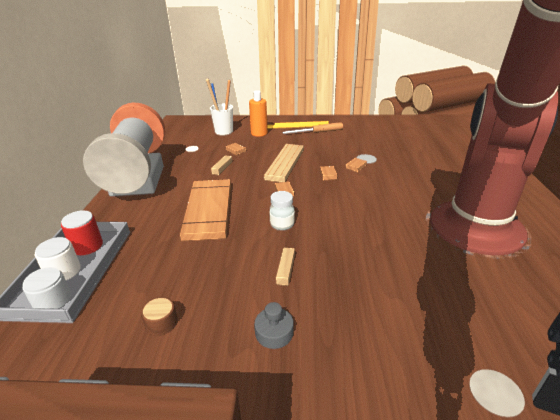

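```bash
cat > h.py <<'E'
from station import *
import cv2, numpy as np
def top_world(px, z):
    c=camera_info("top"); px=np.atleast_2d(px).astype(float)
    d=np.c_[(px[:,0]-c['cx'])/c['fx'],(px[:,1]-c['cy'])/c['fy'],np.ones(len(px))]@c['R']
    o=-c['R'].T@c['t']
    return (o+d*((z-o[2])/d[:,2])[:,None])[:,:2]
def quat(th): return [np.cos(th/2),np.sin(th/2),0,0]
def rect(px,z):
    w=top_world(px,z).astype(np.float32); (c,(a,b),ang)=cv2.minAreaRect(w*1000)
    if a<b: a,b,ang=b,a,ang+90     # ang = direction of long side
    return np.round(np.r_[np.array(c)/1000,a,b,(ang+90)%180-90],3)
E
python3 - <<'E'
from h import *
im=snapshot("top"); b,g,r=[im[...,i].astype(int) for i in range(3)]
m=((r>165)&(g>85)).astype(np.uint8)
n,l,s,c=cv2.connectedComponentsWithStats(m,connectivity=4)
for i in range(1,n):
    x,y,w,h,a=s[i]
    if 60<a<6000 and 130<x<450 and 90<y<320:
        ys,xs=np.where(l==i)
        z=.02
        print(c[i].round(1),a,rect(np.c_[xs,ys],z))
v=im[85:325,110:450]; vm=(m*255)[85:325,110:450]
out=cv2.resize(v,None,fx=2.3,fy=2.3,interpolation=cv2.INTER_CUBIC)
k,_=cv2.findContours(cv2.resize(vm,None,fx=2.3,fy=2.3,interpolation=0),0,2); cv2.drawContours(out,k,-1,(0,255,0),1)
cv2.imwrite("pics/seg.png",out)
for n,p,z in(("weight",(141,206),.05),("jar",(261,207),.06),("off",(150,133),.036),("wbody",(141,209),.028)): print(n,top_world(p,z))
E
```

```text
[418.2 100. ] 244 [  0.752  -0.416  46.518  44.946 -88.295]
[283.2 140.8] 3535 [ 6.29000e-01 -5.50000e-02  2.48080e+02  1.04859e+02 -8.32220e+01]
[148.9 132.4] 322 [  0.642   0.299  52.573  51.749 -88.332]
[369.7 140.5] 379 [ 0.636 -0.285 95.387 28.771 72.537]
[414.9 150.6] 375 [  0.612  -0.404  61.072  42.907 -44.156]
[390.1 186.6] 80 [ 0.514 -0.337 99.915  7.446 85.709]
[369.3 209.6] 2779 [ 4.52000e-01 -2.70000e-01  3.09478e+02  9.46660e+01  8.49290e+01]
[159.5 194.4] 80 [  0.475   0.258  46.379  15.75  -88.498]
[217.9 194.2] 69 [ 0.481  0.113 64.929  9.575 85.056]
[259.9 206.5] 504 [4.5800e-01 2.0000e-03 8.0043e+01 6.1210e+01 1.7980e+01]
[302.  198.9] 86 [  0.474  -0.105  39.341  26.101 -50.439]
[200.5 213.4] 395 [ 0.43   0.154 93.721 28.5   83.611]
[353.8 258.5] 402 [  0.324  -0.242  60.019  43.817 -82.958]
[374.2 292.4] 424 [ 0.239 -0.294 60.311 45.672 55.605]
[394.8 307.9] 501 [  0.201  -0.347  61.482  59.373 -45.161]
weight [[0.44090285 0.29946525]]
jar [[ 0.44455053 -0.00206176]]
off [[0.63526798 0.29207735]]
wbody [[0.4364114 0.3050305]]
```

View pics/seg.png

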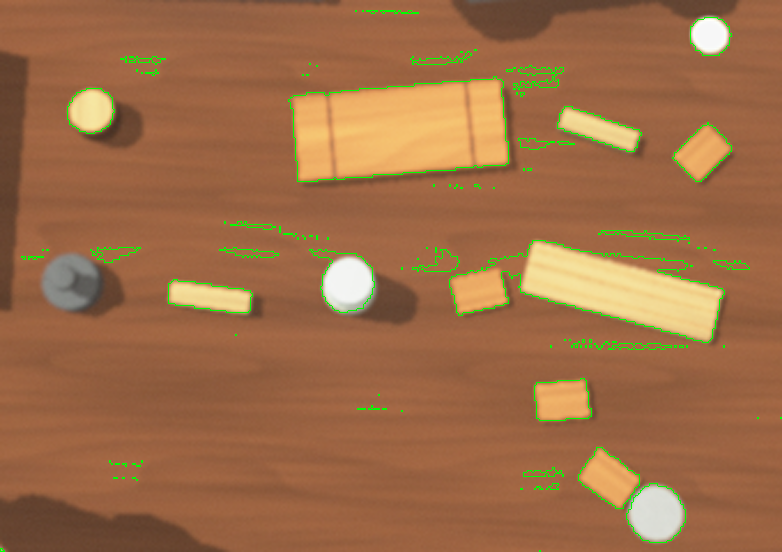

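```bash
cat >> h.py <<'E'
def objects():
    im=snapshot("top"); b,g,r=[im[...,i].astype(int) for i in range(3)]
    m=cv2.morphologyEx(((r>165)&(g>85)).astype(np.uint8),cv2.MORPH_OPEN,np.ones((5,5)))
    n,l,s,c=cv2.connectedComponentsWithStats(m,connectivity=4)
    return im,{tuple(c[i].round(0).astype(int)):np.argwhere(l==i)[:,::-1] for i in range(1,n) if s[i,4]>60}
def near(d,p,z):
    k=min(d,key=lambda k:np.hypot(k[0]-p[0],k[1]-p[1])); return rect(d[k],z)
def yaw(deg,xy):    # tool yaw equal to deg mod 180, wrist nearest its middle
    mid=np.degrees(np.arctan2(xy[1],xy[0]))+90
    return np.radians(deg+180*round((mid-deg)/180))
HI=.23
def pick(xy,deg,z,pre,effort,hi=HI):
    q=quat(yaw(deg,xy)); arm.movep([*xy,hi],q); arm.move_gripper(pre)
    arm.line_to([*xy,z+.02],.25); arm.line_to([*xy,z],.06); f=arm.read_ft_force()
    arm.move_gripper(0,effort); print("down f",np.round(f,1),"open",arm.read_opening(),"grip",arm.read_finger_force())
    arm.line_to([*xy,hi],.15); print("lift open",arm.read_opening(),"grip",arm.read_finger_force(),"f",np.round(arm.read_ft_force(),1),"t",arm.read_time())
def place(xy,deg,z,post,hi=HI):
    q=quat(yaw(deg,xy)); arm.movep([*xy,hi],q)
    arm.line_to([*xy,z+.02],.2); arm.line_to([*xy,z],.04); print("set f",np.round(arm.read_ft_force(),1))
    arm.move_gripper(post); arm.pause(.2); arm.line_to([*xy,hi],.25); print("t",arm.read_time())
E
python3 - <<'E'
from h import *
import json
im,d=objects()
o={n:near(d,p,z).tolist() for n,p,z in(("base",(284,141),.02),("sa",(200,213),.02),("sb",(370,141),.02),("sample",(318,212),.014),("board",(380,211),.018))}
o["weight"]=(top_world((138.5,204.7),.06)[0]).tolist()
json.dump(o,open("o.json","w"))
for k in o: print(k,o[k])
print(top_world((140.9,208),.02))
a=np.radians(o["base"][4]); u=np.array([np.cos(a),np.sin(a)]); B=np.array(o["base"][:2])
pick(o["sa"][:2],o["sa"][4],.077,.6,30)
place(B-.08*u,o["base"][4]+90,.0975,.55)
cv2.imwrite("pics/t1.png",snapshot("top"))
E
```

```text
base [0.629, -0.055, 244.049, 104.456, -83.391]
sa [0.43, 0.154, 93.633, 28.237, 83.244]
sb [0.637, -0.284, 94.463, 28.766, 72.537]
sample [0.454, -0.271, 306.391, 93.121, 84.741]
board [0.453, -0.271, 305.393, 92.818, 84.741]
weight [0.44253637412458013, 0.3031147888212692]
[[0.44013809 0.30764656]]
down f [ 0.1  0.4 -0.4] open 0.26854339876426553 grip 30.447469353675842
lift open 0.27345696433711836 grip 30.096493363380432 f [-0.1  0.8 -0.8] t 5.1333
set f [-1.3  0.5  2.8]
t 8.6583
```

View pics/t1.png

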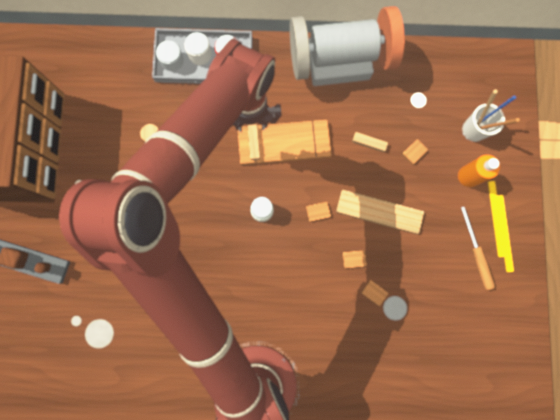

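```bash
python3 - <<'E'
from h import *
import json
o=json.load(open("o.json")); im=cv2.imread("pics/top0.png"); r,g=im[...,2],im[...,1]
m=((r>175)&(g>95)).astype(np.uint8)
for n,(x0,x1,y0,y1),z in(("sample",(304,333,199,224),.014),("board",(335,428,187,236),.018)):
    s=np.zeros_like(m); s[y0:y1,x0:x1]=m[y0:y1,x0:x1]; s=cv2.morphologyEx(s,cv2.MORPH_OPEN,np.ones((7,7)))
    o[n]=rect(np.argwhere(s)[:,::-1],z).tolist(); print(n,o[n])
json.dump(o,open("o.json","w"))
ok=abs(o["sample"][2]-58)<8 and abs(o["board"][2]-223)<8
a=np.radians(o["base"][4]); u=np.array([np.cos(a),np.sin(a)]); B=np.array(o["base"][:2])
pick(o["sb"][:2],o["sb"][4],.077,.6,30)
place(B+.08*u,o["base"][4]+90,.0975,.55)
if ok:
    pick(o["sample"][:2],o["sample"][4],.075,.75,30)
    place(B,o["base"][4],.0955,.65)
    arm.movep([.45,.3,.3],quat(yaw(90,(.45,.3))))
im=snapshot("top"); cv2.imwrite("pics/t2.png",cv2.resize(im[90:250,200:440],None,fx=3,fy=3,interpolation=2))
E
```

```text
sample [0.446, -0.15, 57.533, 44.725, -88.522]
board [0.45, -0.309, 224.426, 64.399, 76.34]
down f [ 0.2 -0.4  0.7] open 0.270883790162013 grip 29.584354162216187
lift open 0.2718677951822377 grip 29.415085315704346 f [ 0.1 -0.5 -1.2] t 12.8333
set f [-1.4  0.4  1.5]
t 16.5
down f [-0.5  0.9  1. ] open 0.4932005279288404 grip 27.468981449492276
lift open 0.4885036446387464 grip 27.6305559463799 f [-1.1  0.1 -0.3] t 20.7417
set f [-1.7  0.3  3. ]
t 24.125
```

View pics/t2.png

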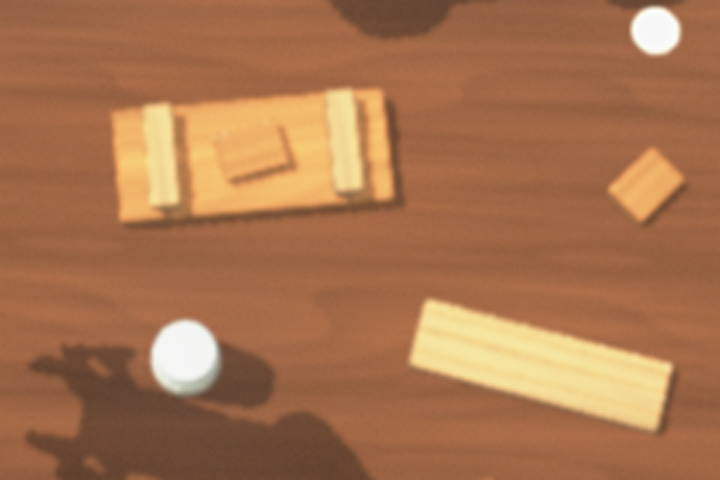

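```bash
python3 - <<'E'
from h import *
import json
o=json.load(open("o.json"))
a=np.radians(o["base"][4]); u=np.array([np.cos(a),np.sin(a)]); v=np.array([-u[1],u[0]]); B=np.array(o["base"][:2])
f=lambda p,z:top_world(np.array(p)/3+[200,90],z)[0]
def show(n,w): print(n,w.round(4),"along",((w-B)@u*1000).round(1),"across",((w-B)@v*1000).round(1))
show("base",f(np.mean([(111,112),(382,88),(394,201),(121,222)],0),.02))
show("sL",f(np.mean([(144,106),(170,103),(179,205),(153,209)],0),.04))
show("sR",f(np.mean([(326,92),(352,89),(363,190),(337,194)],0),.04))
show("sample",f(np.mean([(214,136),(284,123),(293,162),(236,181)],0),.033))
E
```

```text
base [ 0.626 -0.057] along 1.6 across -3.2
sL [0.6178 0.0217] along -77.5 across -2.3
sR [ 0.6353 -0.1366] along 81.7 across -3.1
sample [ 0.627  -0.0607] along 5.5 across -2.7
```

```bash
python3 - <<'E'
from h import *
import json
o=json.load(open("o.json")); B=o["base"][:2]
pick(o["board"][:2],o["board"][4],.072,.95,50)
json.dump(arm.read_opening(),open("op.json","w"))
arm.movep([*B,.23],quat(yaw(o["base"][4],B)))
cv2.imwrite("pics/s3.png",snapshot("side"))
E
```

```text
down f [-0.5  0.3 -0.2] open 0.6853871853834501 grip 55.695345997810364
lift open 0.6858626038366232 grip 55.013492703437805 f [ 0.2  1.  -1.7] t 30.95
```

View pics/s3.png

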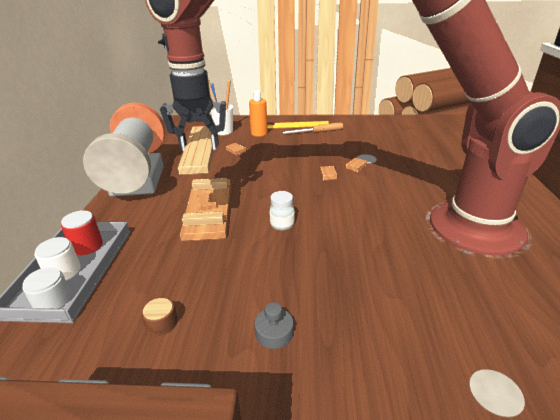

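The board is held level above the plank, with the stickers and sample in place below it at about (205,205).

```bash
python3 - <<'E'
from h import *
import json
o=json.load(open("o.json")); B=o["base"][:2]
place(B,o["base"][4],.1125,.9)
arm.movep([.45,.15,.3],quat(yaw(90,(.45,.15))))
im,d=objects(); print("board",near(d,(284,138),.058))
cv2.imwrite("pics/t4.png",cv2.resize(im[90:250,100:340],None,fx=3,fy=3,interpolation=2))
E
```

```text
set f [-1.7  1.   1.5]
t 34.8583
board [ 6.53000e-01 -5.10000e-02  4.27653e+02  1.77923e+02 -8.56590e+01]
```

View pics/t4.png

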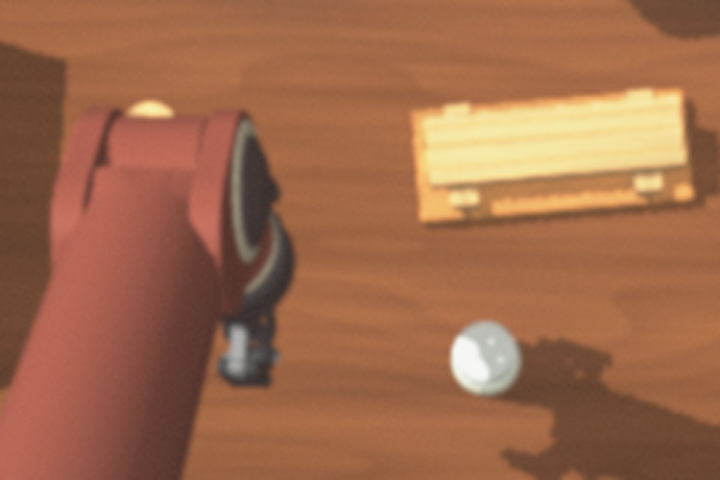

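```bash
python3 - <<'E'
from h import *
import json
o=json.load(open("o.json")); B=np.array(o["base"][:2])
a=np.radians(o["base"][4]); u=np.array([np.cos(a),np.sin(a)]); v=np.array([-u[1],u[0]])
W=top_world(np.array([(421,113),(682,90),(690,163),(431,187)])/3+[100,90],.058); c=W.mean(0)
e=W[1]-W[0]; print("board",c,"along/across mm",(c-B)@u*1e3,(c-B)@v*1e3,"deg",np.degrees(np.arctan2(e[1],e[0])))
w=np.array([.4413,.3053])
pick(w,90,.106,.7,80,.26)
arm.movep([*B,.26],quat(yaw(o["base"][4],B)))
cv2.imwrite("pics/s5.png",snapshot("side"))
E
```

```text
board [ 0.6303934 -0.059516 ] along/across mm 4.646358806205266 0.864378607351842 deg -83.11874510968823
down f [ 0.1 -0.1  0.2] open 0.2945073538055476 grip 78.32444429397583
lift open 0.29603917604923286 grip 79.08744692802429 f [-0.4  0.1 -8.7] t 39.7417
```

View pics/s5.png

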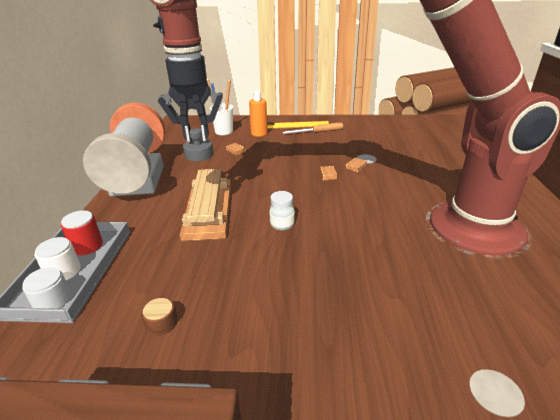

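The weight hangs upright in the grip at about (198,150), above the board. I'll set it down on the measured board centre.

```bash
python3 - <<'E'
from h import *
import json
o=json.load(open("o.json"))
place([.630,-.058],o["base"][4],.1650,.75,.28)
arm.movep([.45,.2,.3],quat(yaw(90,(.45,.2))))
im=snapshot("top"); cv2.imwrite("pics/t6.png",cv2.resize(im[90:230,220:360],None,fx=4,fy=4,interpolation=2))
im=snapshot("side"); cv2.imwrite("pics/s6.png",cv2.resize(im[120:260,140:320],None,fx=4,fy=4,interpolation=2))
E
```

```text
set f [-0.8  0.4 -7.9]
t 44.0917
```

View pics/t6.png

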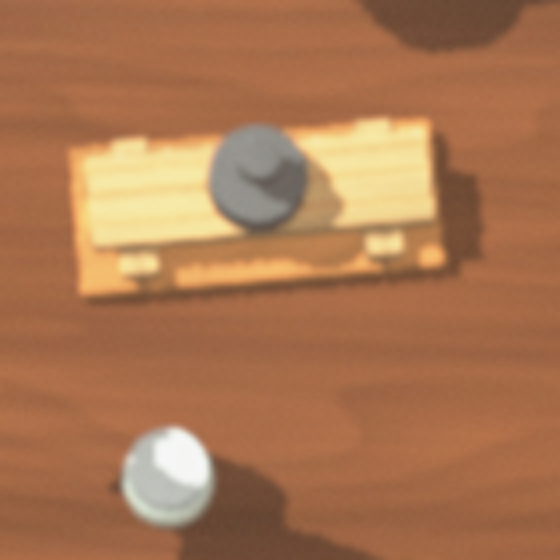

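View pics/s6.png

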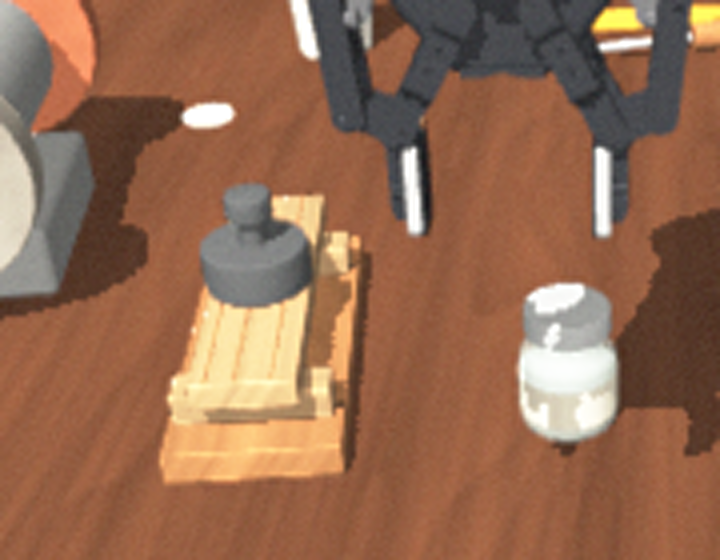

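```bash
python3 - <<'E'
from h import *
import json
o=json.load(open("o.json")); B=np.array(o["base"][:2]); a=np.radians(o["base"][4]); u=np.array([np.cos(a),np.sin(a)]); v=np.array([-u[1],u[0]])
def sw(px,z):
    c=camera_info("side"); px=np.array(px)
    d=np.array([(px[0]-c['cx'])/c['fx'],(px[1]-c['cy'])/c['fy'],1])@c['R']; q=-c['R'].T@c['t']; return (q+d*(z-q[2])/d[2])[:2]
S=lambda p,z:sw(np.array(p)/4+[140,120],z); T=lambda p,z:top_world(np.array(p)/4+[220,90],z)[0]
def show(n,w): print(n,((w-B)@u*1000).round(1),((w-B)@v*1000).round(1))
for n,w in (("S base nl",S((163,458),.02)),("S base nr",S((345,450),.02)),("S board nl",S((176,378),.058)),("S board nr",S((298,384),.058)),("S stick r top",S((332,370),.04)),("S knob",S((247,192),.06+.058)),("S body bottom",S((257,278),.058)),
 ("T base",T(np.mean([(70,148),(432,119),(445,265),(82,294)],0),.02)),("T board",T(np.mean([(82,154),(430,125),(436,220),(93,247)],0),.058)),("T body top",T((258,173),.086)),("T knob",T((262,158),.118))): show(n,w)
im=snapshot("top"); cv2.imwrite("pics/t7.png",cv2.resize(im[112:172,230:340],None,fx=7,fy=7,interpolation=2))
E
```

```text
S base nl -124.2 44.4
S base nr -126.0 -54.3
S board nl -103.5 34.4
S board nr -115.6 -32.3
S stick r top -76.6 -46.3
S knob -4.6 -1.2
S body bottom 0.1 1.4
T base 2.5 -2.5
T board 3.5 -0.6
T body top 1.2 -0.3
T knob 2.6 -1.0
```

View pics/t7.png

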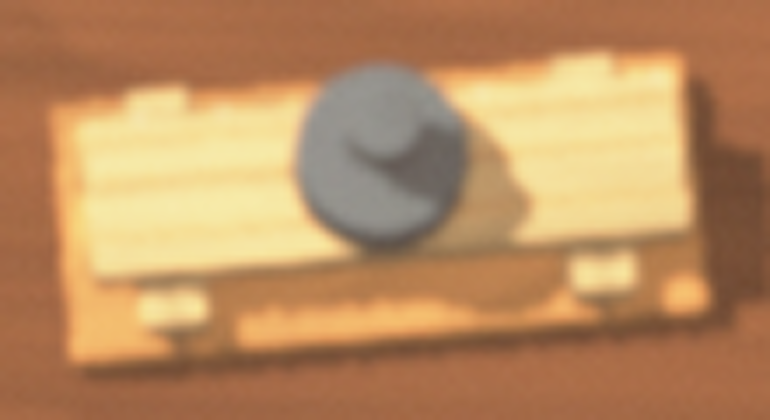

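Both cameras put every offset within about 6 mm, and the hand is clear of everything. Handing in.

```bash
python3 -c "
from station import *
print(ticket.finish_job())"
```

```text
the job is handed in; nothing more can be done
None
```

I built the stack and handed the job in: stickers, sample, board and weight are all in place, each within about 6 mm by my camera measurements. The last placement ended at 44 s of the 128 s allowed, and I never touched the jar or the offcut; no verdict came back.

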